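# Check the dust extractor's filter against the light

## Robot

A 7-joint arm with a two-finger parallel gripper is mounted at the origin on the work surface. World frame = base frame: x ahead of the robot, y to its left, z up, the work surface at z = 0. Lengths are in m, angles in rad, forces in N, time in s.
With the tool pointing down it reaches from about 0.425 to 0.875 m from the base axis. Payload 4.7 kg.
Tool frame: the origin (TCP) lies on the centre line of the jaws, within the pads' length; the fingertips stand ctrl.tcp_to_tips ahead of it and the grasp point (between the pads) lies 2 mm behind it (ctrl.tcp_to_tips is the distance from the TCP to the fingertips, in m); z points along the fingers, y is the line along which they close (so a half turn about z gives the same grasp; the last joint's range is limited). The gripper opens to 87 mm and grips with 3 to 60 N. Pads are 19 mm wide; open, the fingers measure 117 mm over their backs; the gripper's body (75 mm by 190 mm) begins 51 mm behind the grasp point.
Start: joints at [-1.306, 0.321, -0.07, 1.45, 0.023, 1.371, -0.057], TCP at [0.161, 0.63, 0.212] pointing down, gripper open.
Joint ranges: [-2.86, 2.86], [-0.3, 2.09], [-1.38, 1.24], [0.06, 2.45], [-1.56, 4.7], [0.09, 2.05], [-2.69, 2.69]. Speed limits (rad/s): [2.57, 2.57, 3.14, 3.14, 3.14, 3.14, 3.14].

## Interface

Orientations are given as a rotation vector (axis times angle).
In Python, from bench import ctrl, optics, close_job gives the robot as it stands.
- The arm moves only by the shell command python3 -m inch 'ROWS' [OPENING] [FORCE]. ROWS is JSON, a list of rows, each a list of 2 entries, a list of its own where there are three numbers: the shift along the tool's x, y, z in mm, then the turn, a rotation vector about the tool's x, y, z in degrees. In form: [[[x, y, z], [ax, ay, az]], ...]. A call has exactly 10 rows; each row shifts and turns the commanded pose from where the row before left it, along the tool's axes as they then stand; what a row does not reach is not made up. A row lasts 1/10 s, in which the tool goes at most 50 mm and 8.59 degrees, less where a joint would pass 70% of its speed; a pose out of reach is approached as far as the arm can. A call is refused whole if a number of a shift passes 50 or a number of a turn 8.59, either way. A call with a gripper value outside its range is refused whole. OPENING is the closure, from 0 (fully open) to 1 (shut), set as the call begins (- or left out, the last holds). The fingers move at their own pace and stop on an object; FORCE is the grip in N (left out, the last holds). Time passes only in rows, so rows that do not move let the fingers close, or fill a call up. It gives the time, the measured TCP pose, the force and the opening at its end, in the units of the state.
- ctrl.get_state(): the state, without advancing time (a new reading comes with each control period).
- optics.get_image(name): name is "scene" or "top"; returns a dict with "image" (384x512x3 uint8, red, green, blue), "fx", "fy", "cx", "cy" (pixels), "dist" ([k1, k2, p1, p2, k3] as OpenCV has them; the pictures are not rectified), "R" (3x3) and "t" (3): a world point X has camera coordinates R X + t. Camera axes: x right, y down, z forward; pixel columns grow to the right and rows downward; lengths in m; the calibration is good to about 2 mm. A picture is of the moment at which its call begins. There is no depth.
- close_job(): hands the job in, once; it reports no verdict.
The state is a dict: "time": time; "joint_positions": joint angles; "qd": joint speeds; "joint_torque": joint torques, N m; "position": TCP position; "tool_rot": TCP orientation; "ft_force": force on the tool from outside, world axes, zero at the start; "torque": the same for the moment, N m; "grip_width": opening from 0.0 (shut) to 1.0 (fully open).
Only numpy, scipy, OpenCV 4.12 (cv2) and the standard library are available. Lean on these libraries where they do the work, as an engineer would, in place of code of your own. Each camera call takes 0.05 s, during which the arm holds its last target. There are 200 camera calls.

## Task

Lift the flap on top of the bench dust extractor by its handle until it stands upright and stays open, then draw the filter plate hidden beneath it up and out by its tab and hold it up to the light panel to check it: upright, face to face with the lit side, middle in front of middle, about 5 cm away and touching nothing but the gripper. Finish while still holding it there, with the flap left open, and leave the pottery on the bench undisturbed.

Things in the scene. Friction and masses are not known exactly. Their poses are not given: they have to be found in the camera images.
- extractor: Bench dust extractor: off-white sheet-metal box fixed to the bench, 160 (x) x 160 (y) x 122 mm high, louvres on its -x face, a pipe stub 64 wide, 50 long on its +x face. Origin: centre of its underside, z up. Its top is closed by a flap hinged along x at the +y top edge. Below the flap is a recess 140 x 140, 34 deep, with the filter plate's tab in it.
- flap (a joint): Angle of the flap: 0 = shut, grows as its free (-y) edge swings up and over towards the extractor's +y; pi/2 = upright, stop at 1.8. The hinge is stiff (about 0.35 N m, about 2 to 5 N at the handle) and the flap stays at any angle where it is left. It may start a little ajar.
- flap_handle (a point): Middle of the flap's handle: a round black bar 10 mm thick, 90 long, along extractor x on two end posts, its axis 35 above the flap's outside, 146 from the hinge, 14 from the free edge. A vertical gripper can pinch it across and carry it round the arc to past upright, the bar turning in the fingers. Flap: 160 x 160 x 4, 0.2 kg.
- flap_hinge (a point): Middle of the hinge line, on the rim at the extractor's +y edge: 80 mm to +y and 122 mm above the extractor's origin. With the flap shut, the handle is 146 mm to -y and 39 mm above this point (extractor axes).
- plate: Filter plate: aluminium frame with wire mesh, 8 thick (x), 84 wide (y), 80 high (z), with a flat pull tab on its top edge, 8 thick, 36 wide, 30 high: 110 high in all; 0.12 to 0.26 kg. Origin: centre of its underside; x square to its faces (alike), z up to the tab. Starts in the extractor's slot, axes along the extractor's, 2 mm loose, tab's top 6 below the rim.
- plate_mid (a point): Middle of the framed part of the plate, 40 mm above its underside.
- plate_tab (a point): The point to grip on the tab, 98 mm above the plate's underside, 12 mm below the tab's top edge, on its centre line; pinch it across its 8 mm (plate x) from above.
- lamp: Light panel fixed to the bench: a flat lit panel upright on a foot, 160 wide (x), 20 thick, from 35 to 185 mm above the bench; the lit face looks along the lamp's +y. The foot, 150 x 100, 12 high, reaches 20 in front of the lit face and 80 behind. Origin: on the bench below the lit face's middle; z up.
- lamp_face (a point): Middle of the lit face, 110 mm above the bench.
- cup: Blue ceramic cup, 72 wide, 75 high; origin at the centre of its underside. To be left alone.
- bowl: White ceramic bowl, 110 wide, 45 high; origin at the centre of its underside. To be left alone.
- glaze_jar: Terracotta-coloured lidded jar, 60 wide, 85 high; origin at the centre of its underside. To be left alone.
- slot (a point): Middle of the slot's mouth in the extractor's dark deck, the recess floor, 88 mm above the bench. The slot is 12 wide (extractor x) by 88 long (extractor y), 82 deep; the filter plate stands upright in it.
Things that resemble listed ones, but are neither listed nor needed, are in the scene too. There is more than one size of the lamp; the job needs the largest.

How it is judged:
By the outcome, as a careful person would: the job done as asked, in the order asked, and still so for the second after the job is handed in, while the arm keeps its last pose, push and grip.
It also fails if it takes over 50 s, if anything falls off the work surface, if the arm or the gripper's body presses on something with over 40 N, if the wrist force passes 120 N, or if a joint passes its speed limit or range.

## Working session

There is one attempt and no reset: what is moved stays moved. The work goes in short steps, Python scripts to look and compute and a shell command to move; the robot and the scene stay as the last step left them, time stands still between calls to the robot, and variables do not carry over. Pictures are saved under pics/ and viewed, on a budget of 10 in all, crops included, one or two more only if the job needs it, and the job is handed in when it is done.

```bash
ls; mkdir -p pics
python3 - <<'E'
from bench import ctrl, optics
import cv2,numpy as np,pickle
print(ctrl.get_state(), ctrl.tcp_to_tips)
d={n:optics.get_image(n) for n in("scene","top")}
pickle.dump(d,open('im0.pkl','wb'))
for n in d:
    im=d[n]; print(n,{k:im[k] for k in im if k!='image'})
    cv2.imwrite(f'pics/{n}0.png',cv2.resize(im['image'][:,:,::-1],(800,600),interpolation=cv2.INTER_CUBIC))
E
```

```text
pics
{'time': 0.0, 'joint_positions': array([-1.30589613,  0.3218252 , -0.07009367,  1.45165374,  0.02261248,
        1.37077442, -0.05688939]), 'qd': array([-0.00099045, -0.00109593, -0.00016275,  0.00017887,  0.00113177,
       -0.00023696, -0.00067575]), 'joint_torque': array([-1.57730842e-04, -4.91313958e+01, -4.04158132e-01, -3.12521982e+01,
       -6.39849692e-02,  4.39915771e-02,  1.80127045e-04]), 'position': array([0.16122647, 0.62911396, 0.21137083]), 'tool_rot': array([-3.92827454e-01, -3.11680446e+00,  2.93569632e-03]), 'ft_force': array([-0.25219797, -0.08627096,  0.35364036]), 'torque': array([-0.06971643, -0.05007815, -0.00034515]), 'grip_width': 0.99941189897152} 0.017
scene {'fx': 369.54894613752816, 'fy': 369.54894613752816, 'cx': 252.71421816124203, 'cy': 189.31851690681262, 'dist': array([-0.05668644,  0.        ,  0.        ,  0.        ,  0.        ]), 'R': array([[ 0.84423272,  0.53597218, -0.00222097],
       [ 0.3602661 , -0.57052887, -0.73804142],
       [-0.39683679,  0.62227858, -0.67475175]]), 't': array([-0.41853491, -0.07088242,  1.18391152])}
top {'fx': 469.21914977109304, 'fy': 469.21914977109304, 'cx': 245.1055729989368, 'cy': 186.22671465910767, 'dist': array([-0.19170353,  0.        ,  0.        ,  0.        ,  0.        ]), 'R': array([[-0.02055611, -0.99974878, -0.00893396],
       [-0.99834031,  0.02100633, -0.05362245],
       [ 0.05379664,  0.00781686, -0.99852132]]), 't': array([0.07097215, 0.47692959, 1.62213767])}
```

View pics/scene0.png

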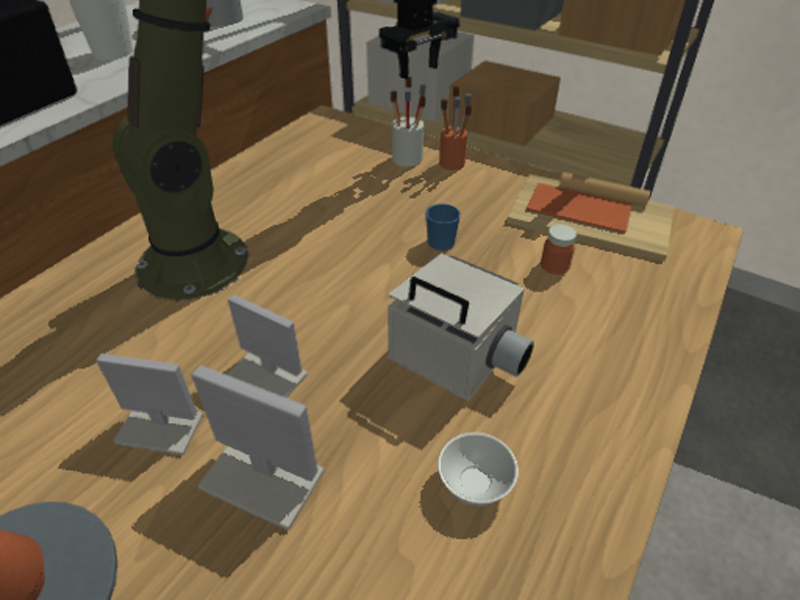

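View pics/top0.png

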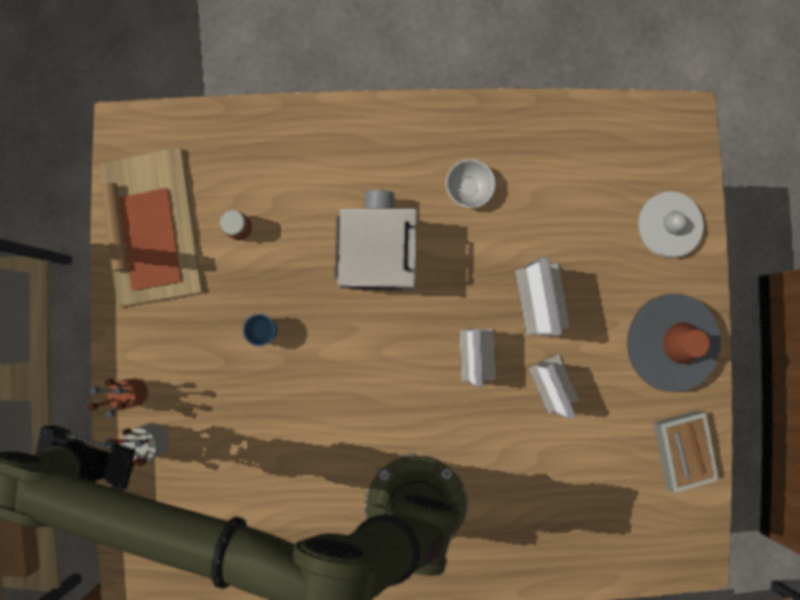

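```bash
cat > h.py <<'E'
import numpy as np,cv2
def K(c): return np.array([[c['fx'],0,c['cx']],[0,c['fy'],c['cy']],[0,0,1]])
def proj(c,X):
    X=np.atleast_2d(np.array(X,float)); return cv2.projectPoints(X,cv2.Rodrigues(c['R'])[0],c['t'],K(c),c['dist'])[0][:,0]
def plane(c,uv,z):
    n=cv2.undistortPoints(np.array(uv,float).reshape(-1,1,2),K(c),c['dist'])[:,0]
    d=np.c_[n,np.ones(len(n))]@c['R']; o=-c['R'].T@c['t']
    return o+d*((z-o[2])/d[:,2])[:,None]
def tri(cs,uvs):
    A=[];b=[]
    for c,uv in zip(cs,uvs):
        n=cv2.undistortPoints(np.array(uv,float).reshape(-1,1,2),K(c),c['dist'])[0,0]
        for i in(0,1):
            A.append(c['R'][i]-n[i]*c['R'][2]); b.append(n[i]*c['t'][2]-c['t'][i])
    return np.linalg.lstsq(np.array(A),np.array(b),rcond=None)[0]
def crop(im,x0,y0,w,h,s): return cv2.resize(im[y0:y0+h,x0:x0+w,::-1],None,fx=s,fy=s,interpolation=cv2.INTER_CUBIC)
E
python3 - <<'E'
import pickle,cv2,numpy as np
from h import *
d=pickle.load(open('im0.pkl','rb'))
a=crop(d['top']['image'],205,110,180,150,4)[:,:720]
cv2.imwrite('pics/c1.png',a)
b=crop(d['scene']['image'],105,150,250,190,3.2)
cv2.imwrite('pics/c2.png',b)
E
```

```text
(no output)
```

View pics/c1.png

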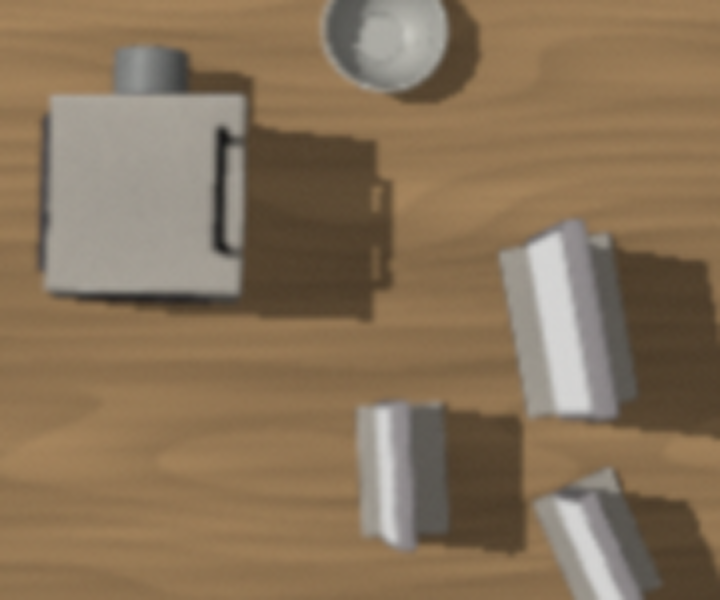

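View pics/c2.png

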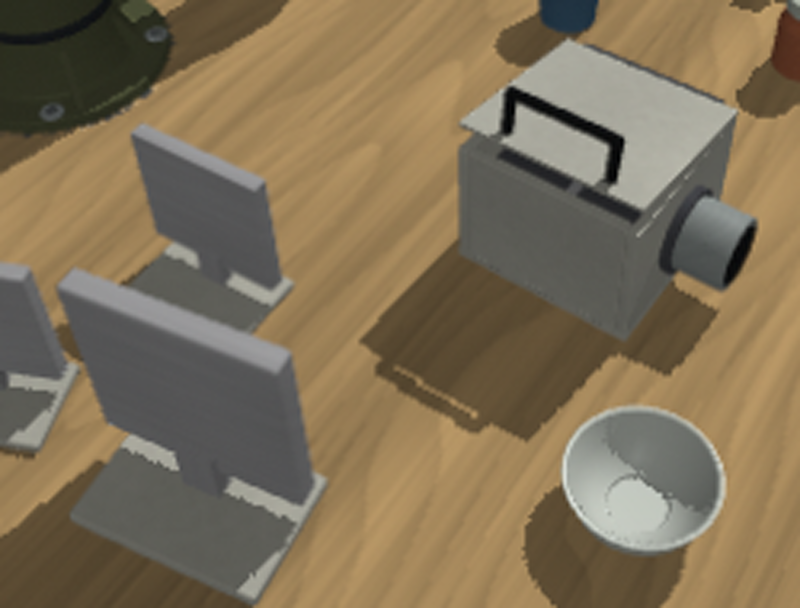

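```bash
cat > fit.py <<'E'
import pickle
from h import *
from scipy.optimize import least_squares as LS
d=pickle.load(open('im0.pkl','rb'))
T=lambda u,v:((u+.5)/4-.5+205,(v+.5)/4-.5+110)
S=lambda u,v:((u+.5)/3.2-.5+105,(v+.5)/3.2-.5+150)
def world(p,L):
    c,s=np.cos(p[2]),np.sin(p[2]); L=np.array(L,float)
    return np.c_[p[0]+c*L[:,0]-s*L[:,1],p[1]+s*L[:,0]+c*L[:,1],L[:,2]]
def flap(L,a): # L: (x, dist from hinge, height above rim)
    return [(x,.08-r*np.cos(a)+h*-np.sin(a)*-1*-1 if 0 else .08-r*np.cos(a)+h*np.sin(a),.122+r*np.sin(a)+h*np.cos(a)) for x,r,h in L]
def fit(fun,p0,to,so,name):
    def res(p):
        a,b=fun(p); return np.r_[(proj(d['top'],a)-to).ravel(),(proj(d['scene'],b)-so).ravel()]
    r=LS(res,p0,loss='soft_l1',f_scale=1.); print(name,r.x.round(4)); print(r.fun.reshape(-1,2).round(1).tolist()); return r.x
to=[T(*q) for q in[(246,95),(240,296),(221,130),(218,250)]]
so=[S(*q) for q in[(460,124),(570,40),(737,113),(510,92),(620,140),(460,253),(625,338)]]
def ext(p):
    a=p[3]; h=.04
    t=flap([(.08,.16,.004),(-.08,.16,.004),(.04,.146,.043),(-.04,.146,.043)],a)
    s=flap([(-.08,.16,.004),(-.08,0,.004),(.08,0,.004),(-.045,.146,.044),(.045,.146,.044)],a)+[(-.08,-.08,0),(.08,-.08,0)]
    return world(p,t),world(p,s)
pe=fit(ext,[.65,.05,0,.1],np.array(to),np.array(so),'ext')
to=[T(*q) for q in[(500,252),(528,415),(612,236),(635,400)]]
so=[S(*q) for q in[(60,287),(282,369),(80,270),(292,347),(325,480),(255,602),(72,515)]]
def lamp(p):
    return world(p,[(.075,.02,.012),(-.075,.02,.012),(.075,-.08,.012),(-.075,-.08,.012)]),world(p,[(-.08,-.02,.185),(.08,-.02,.185),(-.08,0,.185),(.08,0,.185),(.075,.02,.012),(.075,-.08,.006),(-.075,-.08,.006)])
pl=fit(lamp,[.6,-.3,.15],np.array(to),np.array(so),'lamp')
pickle.dump((pe,pl),open('fit.pkl','wb'))
for a in (pe[3],.3,.6,.9,1.2,1.5,1.57,1.7): print(round(a,2),world(pe,flap([(0,.146,.039)],a)).round(4))
print('slot',world(pe,[(0,0,.122-.006-.012)]),'lampface',world(pl,[(0,0,.11),(0,.054,.11)]))
E
python3 fit.py
```

```text
ext [ 0.5674  0.0723 -0.0567  0.1085]
[[-0.2, -0.5], [-0.4, -1.5], [0.3, 1.1], [0.1, -3.6], [-0.6, 0.2], [-0.3, -1.0], [1.1, -1.0], [0.2, -0.3], [-0.9, -0.0], [-0.3, -0.3], [-0.2, 1.1]]
lamp [ 0.4539 -0.2645  0.137 ]
[[-0.6, -1.6], [-0.6, -0.1], [-1.1, -1.9], [0.3, -0.9], [-1.3, -1.0], [-1.6, 1.4], [-1.2, -2.7], [0.9, 0.3], [1.5, -1.5], [-0.1, 0.5], [-0.7, -0.1]]
0.11 [[0.5639 0.0115 0.1766]]
0.3 [[0.5646 0.0244 0.2024]]
0.6 [[0.5663 0.0539 0.2366]]
0.9 [[0.5685 0.0921 0.2606]]
1.2 [[0.571  0.1357 0.2722]]
1.5 [[0.5735 0.1807 0.2704]]
1.57 [[0.5741 0.191  0.268 ]]
1.7 [[0.5751 0.2096 0.2618]]
slot [[0.56735879 0.07231811 0.104     ]] lampface [[ 0.45390932 -0.26453507  0.11      ]
 [ 0.44653256 -0.2110413   0.11      ]]
```

```bash
cat > to.py <<'E'
import sys,numpy as np
from bench import ctrl
from scipy.spatial.transform import Rotation as Rn
# usage: to.py x y z yaw_deg_of_tool_y
x,y,z,a=map(float,sys.argv[1:]); a=np.radians(a); s=ctrl.get_state()
R=Rn.from_rotvec(s['tool_rot']); Y=np.array([np.cos(a),np.sin(a),0]);Z=np.array([0,0,-1.]);D=Rn.from_matrix(np.c_[np.cross(Y,Z),Y,Z])
dp=np.array([x,y,z])-s['position']
print('t',round(s['time'],2),'pos',s['position'].round(4),'F',s['ft_force'].round(1),'w',round(s['grip_width'],3),'q1,6,7',s['joint_positions'][[0,5,6]].round(2))
print('turn deg',np.degrees((R.inv()*D).as_rotvec()).round(2),'shift now-axes mm',(R.inv().apply(dp)*1e3).round(1),'shift final-axes mm',(D.inv().apply(dp)*1e3).round(1))
E
python3 -m inch '[[[0,0,-9],[0,0,-1.12]],[[0,0,-9],[0,0,-1.12]],[[0,0,-9],[0,0,-1.12]],[[0,0,-9],[0,0,-1.12]],[[0,0,-9],[0,0,-1.12]],[[0,0,-9],[0,0,-1.12]],[[0,0,-9],[0,0,-1.12]],[[0,0,-9],[0,0,-1.12]],[[0,0,-9],[0,0,-1.12]],[[0,0,-9],[0,0,-1.12]]]' 0.3 40
python3 to.py .564 .0115 .26 86.75
```

```text
time: 1.1
position: [0.1614, 0.6296, 0.3032]
tool_rot: [0.084, 3.14, -0.0]
ft_force: [-0.2, 0.5, -0.2]
grip_width: 0.701
t 1.1 pos [0.1614 0.6296 0.3032] F [-0.2  0.5 -0.2] w 0.701 q1,6,7 [-1.29  1.54  0.14]
turn deg [-0.    0.    0.17] shift now-axes mm [-435.2 -595.6   43.2] shift final-axes mm [-437.  -594.3   43.2]
```

```bash
for i in 1; do python3 -m inch '[[[-22,-30,0],[0,0,0]],[[-22,-30,0],[0,0,0]],[[-22,-30,0],[0,0,0]],[[-22,-30,0],[0,0,0]],[[-22,-30,0],[0,0,0]],[[-22,-30,0],[0,0,0]],[[-22,-30,0],[0,0,0]],[[-22,-30,0],[0,0,0]],[[-22,-30,0],[0,0,0]],[[-22,-30,0],[0,0,0]]]'; done
python3 -m inch '[[[-22,-30,0],[0,0,0]],[[-22,-30,0],[0,0,0]],[[-22,-30,0],[0,0,0]],[[-22,-30,0],[0,0,0]],[[-22,-30,0],[0,0,0]],[[-22,-30,0],[0,0,0]],[[-22,-30,0],[0,0,0]],[[-22,-30,0],[0,0,0]],[[-22,-30,0],[0,0,0]],[[-22,-24,0],[0,0,0]]]'
python3 to.py .564 .0115 .22 86.75
python3 - <<'E'
from bench import optics
from h import *
import pickle
s=optics.get_image('scene');t=optics.get_image('top');pickle.dump((s,t),open('im1.pkl','wb'))
u,v=proj(s,[.564,.03,.19])[0].astype(int); print(u,v)
cv2.imwrite('pics/c3.png',crop(s['image'],u-65,v-60,130,120,5))
E
```

```text
time: 2.1
position: [0.3651, 0.3166, 0.3031]
tool_rot: [0.085, 3.14, 0.001]
ft_force: [1.0, 1.3, 0.0]
grip_width: 0.702
time: 3.1
position: [0.5685, 0.01, 0.3033]
tool_rot: [0.088, 3.139, 0.0]
ft_force: [1.2, 0.3, -0.3]
grip_width: 0.699
t 3.1 pos [0.5685 0.01   0.3033] F [ 1.2  0.3 -0.3] w 0.699 q1,6,7 [-0.58  1.51  1.51]
turn deg [0.   0.05 0.06] shift now-axes mm [ 4.7  1.2 83.3] shift final-axes mm [ 4.6  1.2 83.3]
284 178
```

View pics/c3.png

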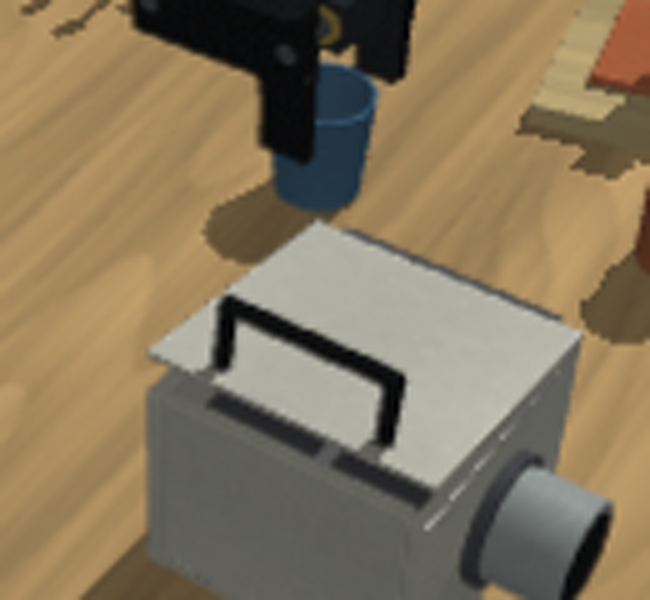

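```bash
cat >> fit.py <<'E'
print('--- refit')
S5=lambda u,v:((u+.5)/5-.5+219,(v+.5)/5-.5+118)
to=[T(*q) for q in[(246,95),(240,296),(221,128),(218,252)]]
so=[S5(*q) for q in[(148,355),(320,222),(582,330),(432,490),(228,297),(403,378)]]+[S(460,253),S(625,338)]
def ext(p):
    t=flap([(.08,.16,.004),(-.08,.16,.004),(.045,.146,.042),(-.045,.146,.042)],p[3])
    s=flap([(-.08,.16,.002),(-.08,0,.004),(.08,0,.004),(.08,.16,.002),(-.045,.146,.044),(.045,.146,.044)],p[3])+[(-.08,-.08,0),(.08,-.08,0)]
    return world(p,t),world(p,s)
pe=fit(ext,pe,np.array(to),np.array(so),'ext')
pickle.dump((pe,pl),open('fit.pkl','wb'))
print(tri([d['scene'],d['top']],[S5(316,342),T(219.5,190)]))
for a in (pe[3],.3,.5,.7,.9,1.1,1.3,1.5,1.6,1.66): print(round(a,3),world(pe,flap([(0,.146,.039)],a)).round(4))
E
python3 fit.py | sed -n '/refit/,$p'
```

```text
--- refit
ext [ 0.5663  0.0728 -0.0523  0.1202]
[[-0.5, -0.4], [-0.5, -1.3], [-0.1, 0.2], [-0.2, -2.3], [-0.6, -0.1], [-0.5, -1.0], [0.7, -0.0], [0.4, 0.7], [0.0, 0.3], [-1.6, -0.8], [-0.5, -0.4], [-0.3, 0.7]]
[0.56280124 0.01416724 0.17786895]
0.12 [[0.5632 0.0126 0.1782]]
0.3 [[0.5638 0.0249 0.2024]]
0.5 [[0.5648 0.0434 0.2262]]
0.7 [[0.566  0.0662 0.2459]]
0.9 [[0.5674 0.0925 0.2606]]
1.1 [[0.5689 0.1212 0.2698]]
1.3 [[0.5704 0.1512 0.2731]]
1.5 [[0.572  0.1812 0.2704]]
1.6 [[0.5728 0.1958 0.2668]]
1.66 [[0.5732 0.2044 0.2639]]
```

```bash
python3 -m inch '[[[2,1,16],[0,0,0]],[[2,1,16],[0,0,0]],[[1,1,16],[0,0,0]],[[0,0,16],[0,0,0]],[[0,0,16],[0,0,0]],[[0,0,16],[0,0,0]],[[0,0,11],[0,0,0]],[[0,0,10],[0,0,0]],[[0,0,10],[0,0,0]],[[0,0,0],[0,0,0]]]'
python3 -m inch '[[[0,0,0],[0,0,0]],[[0,0,0],[0,0,0]],[[0,0,0],[0,0,0]],[[0,0,0],[0,0,0]],[[0,0,0],[0,0,0]],[[0,0,0],[0,0,0]],[[0,0,0],[0,0,0]],[[0,0,0],[0,0,0]],[[0,0,0],[0,0,0]],[[0,0,0],[0,0,0]]]' 1 10
python3 to.py .5632 .0126 .1762 87
```

```text
time: 4.2
position: [0.5622, 0.0157, 0.1742]
tool_rot: [-0.086, -3.138, 0.0]
ft_force: [-0.6, -0.4, 0.2]
grip_width: 0.7
time: 5.2
position: [0.5632, 0.0148, 0.1758]
tool_rot: [0.088, 3.14, -0.001]
ft_force: [0.1, -1.8, 1.3]
grip_width: 0.01
t 5.2 pos [0.5632 0.0148 0.1758] F [ 0.1 -1.8  1.3] w 0.01 q1,6,7 [-0.57  1.26  1.52]
turn deg [-0.03  0.03 -0.2 ] shift now-axes mm [-0.2 -2.2 -0.4] shift final-axes mm [-0.2 -2.2 -0.4]
```

```bash
cat > look.py <<'E'
import sys,pickle
from bench import optics
from h import *
# look.py out x y z half scale : scene crop and top crop side by side
o,x,y,z,h,s=sys.argv[1],*map(float,sys.argv[2:7]); h=int(h);out=[];k=[]
for n in('scene','top'):
    c=optics.get_image(n);u,v=proj(c,[x,y,z])[0].astype(int);u0=max(0,u-h);v0=max(0,v-h);k.append(c)
    a=crop(c['image'],u0,v0,2*h,2*h,s);out.append(a);print(n,'origin',u0,v0)
pickle.dump(k,open(o+'.pkl','wb'));cv2.imwrite(f'pics/{o}.png',np.hstack(out))
E
python3 look.py l1 .5632 .015 .175 50 4
```

```text
scene origin 230 136
top origin 208 106
```

View pics/l1.png

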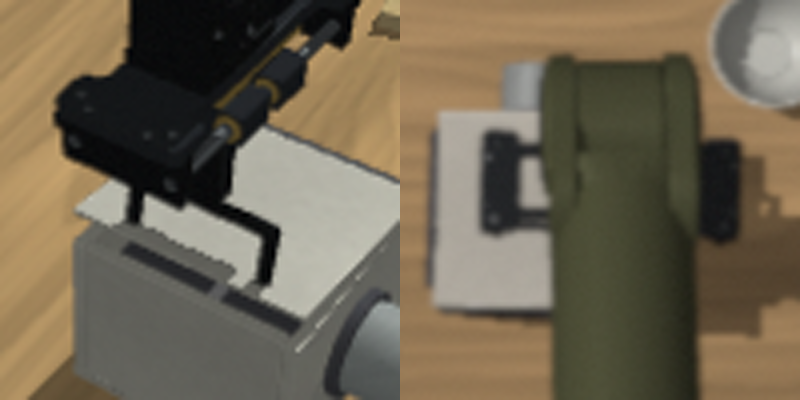

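Run:
```python
from h import *
import pickle
c=pickle.load(open('l1.pkl','rb'))[0]
P=[(.5632,.0148,.1758),(.5632,.0148,.1588),(.5632,.0148,.2268),(.5632-.045,.0126+.0024,.178),(.5632+.045,.0126-.0024,.178)]
q=proj(c,P);print(q.round(1))
a=crop(c['image'],232,145,80,75,8);g=np.clip((a/255.)**.5*255,0,255).astype(np.uint8)
for i,(u,v) in enumerate(q): cv2.circle(g,(int((u-232+.5)*8),int((v-145+.5)*8)),3,[(0,0,255),(0,255,0),(255,0,0),(0,255,255),(0,255,255)][i],1)
cv2.imwrite('pics/l2.png',g)
```

```text
[[280.7 186.6]
 [280.3 192. ]
 [281.8 169.5]
 [264.  179. ]
 [297.3 194.2]]
```

View pics/l2.png

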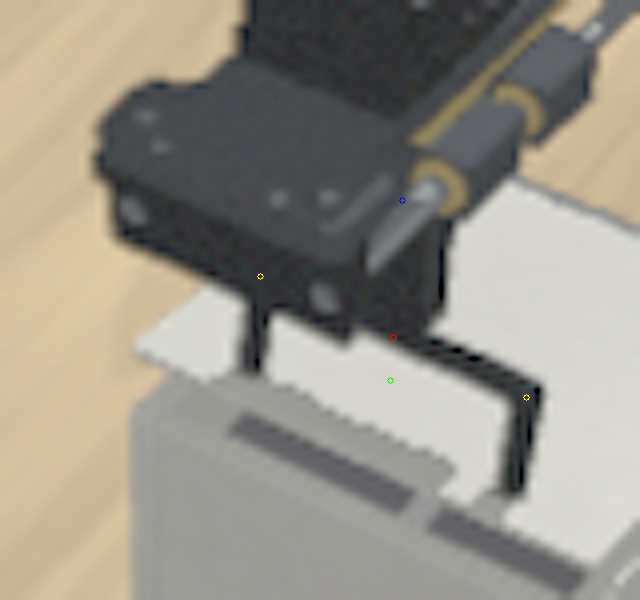

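Run:
```python
from h import *
import pickle
k=pickle.load(open('l1.pkl','rb'))
print('end block',tri(k,[(263.9,165.6),(288.2,153.4)]))
s=pickle.load(open('im1.pkl','rb'))[0]
for z in(.286,.303,.32): print(z,proj(s,[(.5685,.010-.04,z),(.5685,.01+.04,z)]).round(1).tolist())
print('obs',(290/5+219,155/5+118),(395/5+219,75/5+118))
```

```text
end block [ 0.55970434 -0.06619807  0.29107432]
0.286 [[274.8, 159.6], [293.3, 140.4]]
0.303 [[275.1, 152.9], [293.8, 133.8]]
0.32 [[275.5, 145.9], [294.4, 127.0]]
obs (277.0, 149.0) (298.0, 133.0)
```

```bash
python3 -m inch '[[[0,0,0],[0,0,0]],[[0,0,0],[0,0,0]],[[0,0,0],[0,0,0]],[[0,0,0],[0,0,0]],[[0,0,0],[0,0,0]],[[0,0,4],[0,0,0]],[[0,0,4],[0,0,0]],[[0,0,4],[0,0,0]],[[0,0,4],[0,0,0]],[[0,0,4],[0,0,0]]]' 0.4
python3 -m inch '[[[0,0,0],[0,0,0]],[[0,0,0],[0,0,0]],[[0,0,0],[0,0,0]],[[0,0,0],[0,0,0]],[[0,0,0],[0,0,0]],[[0,0,0],[0,0,0]],[[0,0,0],[0,0,0]],[[0,0,0],[0,0,0]],[[0,0,0],[0,0,0]],[[0,0,0],[0,0,0]]]' 1 10
python3 to.py .5632 .0126 .1762 87
```

```text
time: 6.3
position: [0.5629, 0.0155, 0.155]
tool_rot: [-0.087, -3.14, 0.0]
ft_force: [0.6, -0.4, 0.5]
grip_width: 0.598
time: 7.3
position: [0.563, 0.0143, 0.1556]
tool_rot: [0.088, 3.14, -0.002]
ft_force: [-0.0, -4.7, 0.9]
grip_width: 0.107
t 7.3 pos [0.563  0.0143 0.1556] F [-0.  -4.7  0.9] w 0.107 q1,6,7 [-0.57  1.22  1.53]
turn deg [-0.07  0.01 -0.22] shift now-axes mm [ -0.3  -1.7 -20.6] shift final-axes mm [ -0.3  -1.7 -20.6]
```

Run:
```python
import numpy as np
a=.12+.076*np.arange(21)
print(np.c_[a[1:],np.diff(-146*np.cos(a)+39*np.sin(a)),-np.diff(146*np.sin(a)+39*np.cos(a))].round(1).tolist())
```

```text
[[0.2, 4.7, -10.5], [0.3, 5.5, -10.1], [0.3, 6.2, -9.7], [0.4, 6.9, -9.2], [0.5, 7.6, -8.6], [0.6, 8.2, -8.0], [0.7, 8.8, -7.4], [0.7, 9.3, -6.7], [0.8, 9.8, -5.9], [0.9, 10.2, -5.2], [1.0, 10.6, -4.4], [1.0, 10.9, -3.6], [1.1, 11.2, -2.7], [1.2, 11.3, -1.9], [1.3, 11.4, -1.0], [1.3, 11.5, -0.1], [1.4, 11.5, 0.7], [1.5, 11.4, 1.6], [1.6, 11.2, 2.5], [1.6, 11.0, 3.3]]
```

```bash
python3 -m inch '[[[0,4.7,-10.5],[0,0,0]],[[0,5.5,-10.1],[0,0,0]],[[0,6.2,-9.7],[0,0,0]],[[0,6.9,-9.2],[0,0,0]],[[0,7.6,-8.6],[0,0,0]],[[0,8.2,-8],[0,0,0]],[[0,8.8,-7.4],[0,0,0]],[[0,9.3,-6.7],[0,0,0]],[[0,9.8,-5.9],[0,0,0]],[[0,10.2,-5.2],[0,0,0]]]' 1 20
python3 to.py .5632 .0126 .1762 87
```

```text
time: 8.3
position: [0.5668, 0.0904, 0.2378]
tool_rot: [-0.09, -3.139, 0.004]
ft_force: [-2.7, -7.9, 5.5]
grip_width: 0.106
t 8.3 pos [0.5668 0.0904 0.2378] F [-2.7 -7.9  5.5] w 0.106 q1,6,7 [-0.66  1.38  1.37]
turn deg [-0.16 -0.06 -0.29] shift now-axes mm [ -0.9 -77.7  61.8] shift final-axes mm [ -0.5 -77.9  61.6]
```

```bash
python3 -m inch '[[[0,10.6,-4.4],[0,0,0]],[[0,10.9,-3.6],[0,0,0]],[[0,11.2,-2.7],[0,0,0]],[[0,11.3,-1.9],[0,0,0]],[[0,11.4,-1],[0,0,0]],[[0,11.5,-0.1],[0,0,0]],[[0,11.5,0.7],[0,0,0]],[[0,11.4,1.6],[0,0,0]],[[0,11.2,2.5],[0,0,0]],[[0,11,3.3],[0,0,0]]]'
python3 -m inch '[[[0,3,1],[0,0,0]],[[0,0,0],[0,0,0]],[[0,0,0],[0,0,0]],[[0,0,0],[0,0,0]],[[0,0,0],[0,0,0]],[[0,0,0],[0,0,0]],[[0,0,0],[0,0,0]],[[0,0,0],[0,0,0]],[[0,0,0],[0,0,0]],[[0,0,0],[0,0,0]]]'
python3 look.py l3 .5632 .14 .2 60 3.3
```

```text
time: 9.3
position: [0.5734, 0.2058, 0.2419]
tool_rot: [-0.086, -3.14, -0.0]
ft_force: [-0.8, -2.7, 1.7]
grip_width: 0.106
time: 10.3
position: [0.5735, 0.2076, 0.2414]
tool_rot: [-0.087, -3.14, -0.0]
ft_force: [-1.1, 2.4, -0.2]
grip_width: 0.107
scene origin 245 90
top origin 158 96
```

View pics/l3.png

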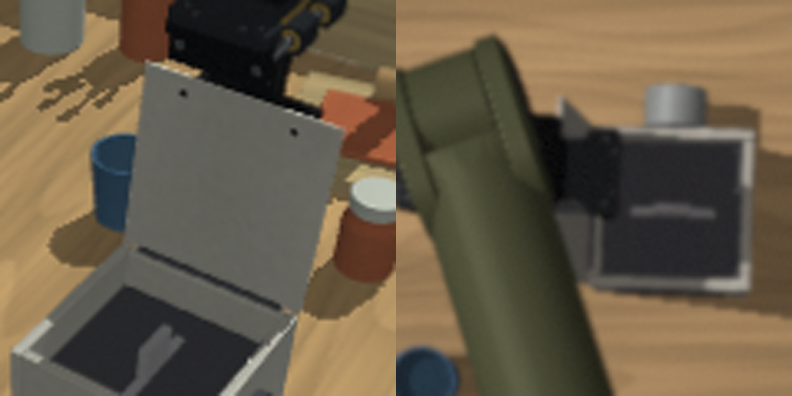

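```bash
python3 -m inch '[[[0,0,0],[0,0,0]],[[0,0,0],[0,0,0]],[[0,0,0],[0,0,0]],[[0,0,0],[0,0,0]],[[0,0,-4],[0,0,0]],[[0,0,-12],[0,0,0]],[[0,0,-16],[0,0,0]],[[0,0,-18],[0,0,0]],[[0,0,-18],[0,0,0]],[[0,0,-18],[0,0,0]]]' 0.72
python3 -m inch '[[[0,0,0],[0,0,8.5]],[[0,0,0],[0,0,8.5]],[[0,0,0],[0,0,8.5]],[[0,0,0],[0,0,8.5]],[[0,0,0],[0,0,8.5]],[[0,0,0],[0,0,8.5]],[[0,0,0],[0,0,8.5]],[[0,0,0],[0,0,8.5]],[[0,0,0],[0,0,8.5]],[[0,0,0],[0,0,8.5]]]'
python3 - <<'E'
from h import *
import pickle
k=pickle.load(open('l3.pkl','rb'))
print('top tab',plane(k[1],[(241.6,159.9)],.116), tri(k,[((167+.5)/3.3+244.5,(333+.5)/3.3+89.5),(241.6,159.9)]))
E
python3 to.py .5663 .0728 .325 -3
```

```text
time: 11.4
position: [0.5738, 0.2074, 0.3294]
tool_rot: [0.087, 3.139, 0.001]
ft_force: [0.8, 0.5, -0.3]
grip_width: 0.279
time: 12.4
position: [0.5738, 0.2075, 0.3286]
tool_rot: [2.192, 2.25, 0.002]
ft_force: [0.1, -0.7, -0.7]
grip_width: 0.279
top tab [[0.55939454 0.06994415 0.116     ]] [0.56610595 0.07376535 0.11864655]
t 12.4 pos [0.5738 0.2075 0.3286] F [ 0.1 -0.7 -0.7] w 0.279 q1,6,7 [-0.89  1.57 -0.26]
turn deg [ 0.07 -0.04  4.48] shift now-axes mm [-134.4  -11.     3.5] shift final-axes mm [-134.9   -0.5    3.6]
```

```bash
python3 -m inch '[[[0,0,0],[0,0,4.5]],[[-20,0,0],[0,0,0]],[[-30,0,0],[0,0,0]],[[-35,0,0],[0,0,0]],[[-30,0,0],[0,0,0]],[[-20,0,0],[0,0,0]],[[0,0,0],[0,0,0]],[[0,0,20],[0,0,0]],[[0,0,30],[0,0,0]],[[0,0,30],[0,0,0]]]' 0.4
python3 -m inch '[[[0,0,30],[0,0,0]],[[0,0,25],[0,0,0]],[[0,0,10],[0,0,0]],[[0,0,5],[0,0,0]],[[0,0,0],[0,0,0]],[[0,0,0],[0,0,0]],[[0,0,0],[0,0,0]],[[0,0,0],[0,0,0]],[[0,0,0],[0,0,0]],[[0,0,0],[0,0,0]]]'
python3 to.py .5663 .0728 .109 -3
python3 look.py l4 .5663 .0728 .14 38 10
python3 - <<'E'
import cv2; a=cv2.imread('pics/l4.png')[:,:760]; cv2.imwrite('pics/l4s.png',cv2.resize(cv2.LUT(a,(255*(__import__("numpy").arange(256)/255)**.6).astype('uint8')),(600,600)))
E
```

```text
time: 13.4
position: [0.5676, 0.0731, 0.2473]
tool_rot: [2.27, 2.172, 0.003]
ft_force: [0.5, -0.7, 0.4]
grip_width: 0.601
time: 14.4
position: [0.5674, 0.0726, 0.1776]
tool_rot: [2.272, 2.169, 0.001]
ft_force: [-0.5, -0.3, 0.8]
grip_width: 0.603
t 14.4 pos [0.5674 0.0726 0.1776] F [-0.5 -0.3  0.8] w 0.603 q1,6,7 [-0.77  1.27 -0.11]
turn deg [ 0.02 -0.02  0.34] shift now-axes mm [ 0.1 -1.2 68.6] shift final-axes mm [ 0.1 -1.2 68.6]
scene origin 254 146
top origin 202 118
```

View pics/l4s.png

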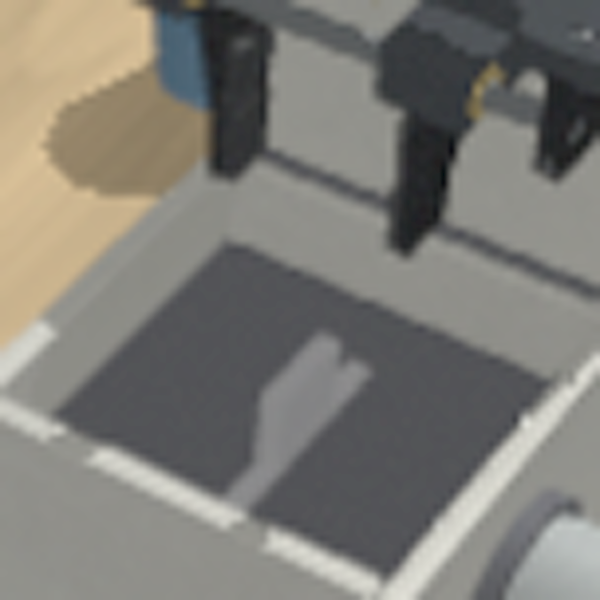

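Run:
```python
from h import *
import pickle
k=pickle.load(open('l4.pkl','rb'))[0]
f=lambda p:((p-[254,146]+.5)*600/76).round(0).tolist()
a=np.radians(-2.7);e=np.array([np.cos(a),np.sin(a)])
for z in(.16,.175,.18,.185,.19): print(z,[f(proj(k,[*(np.array([.5674,.0726])+e*s),z])[0]) for s in(-.034,0,.034)])
for x in(.560,.5663,.57): print(x,f(proj(k,[x,.0728,.116])[0]),f(proj(k,[x,.0728,.086])[0]))
```

```text
0.16 [[222.0, 221.0], [316.0, 261.0], [413.0, 304.0]]
0.175 [[224.0, 183.0], [320.0, 224.0], [418.0, 266.0]]
0.18 [[225.0, 171.0], [321.0, 211.0], [419.0, 253.0]]
0.185 [[226.0, 158.0], [322.0, 199.0], [421.0, 241.0]]
0.19 [[227.0, 145.0], [323.0, 186.0], [423.0, 228.0]]
0.56 [286.0, 358.0] [280.0, 425.0]
0.5663 [303.0, 365.0] [297.0, 433.0]
0.57 [314.0, 369.0] [307.0, 437.0]
```

```bash
python3 -m inch '[[[0,-1,14],[0,0,0.3]],[[0,0,14],[0,0,0]],[[0,0,14],[0,0,0]],[[0,0,14],[0,0,0]],[[0,0,10],[0,0,0]],[[0,0,8],[0,0,0]],[[0,0,6],[0,0,0]],[[0,0,4],[0,0,0]],[[0,0,4],[0,0,0]],[[0,0,1],[0,0,0]]]'
python3 to.py .5663 .0728 .109 -3
```

```text
time: 15.5
position: [0.5664, 0.0727, 0.0882]
tool_rot: [-2.278, -2.163, -0.0]
ft_force: [0.3, -1.0, -1.0]
grip_width: 0.602
t 15.5 pos [0.5664 0.0727 0.0882] F [ 0.3 -1.  -1. ] w 0.602 q1,6,7 [-0.74  1.1  -0.06]
turn deg [ 0.   -0.01  0.03] shift now-axes mm [  0.1  -0.1 -20.8] shift final-axes mm [  0.1  -0.1 -20.8]
```

```bash
python3 -m inch '[[[0,0,1],[0,0,0]],[[0,0,1],[0,0,0]],[[0,0,0],[0,0,0]],[[0,0,0],[0,0,0]],[[0,0,0],[0,0,0]],[[0,0,0],[0,0,0]],[[0,0,0],[0,0,0]],[[0,0,0],[0,0,0]],[[0,0,0],[0,0,0]],[[0,0,0],[0,0,0]]]' 1 12
python3 to.py .5663 .0728 .109 -3
```

```text
time: 16.5
position: [0.5663, 0.0727, 0.0864]
tool_rot: [-2.278, -2.163, 0.0]
ft_force: [-0.1, 0.4, 1.3]
grip_width: 0.089
t 16.5 pos [0.5663 0.0727 0.0864] F [-0.1  0.4  1.3] w 0.089 q1,6,7 [-0.74  1.1  -0.06]
turn deg [-0.01 -0.01  0.03] shift now-axes mm [  0.1   0.  -22.6] shift final-axes mm [  0.1   0.  -22.6]
```

```bash
python3 -m inch '[[[0,0,0],[0,0,0]],[[0,0,0],[0,0,0]],[[0,0,0],[0,0,0]],[[0,0,-4],[0,0,0]],[[0,0,-6],[0,0,0]],[[0,0,-8],[0,0,0]],[[0,0,-10],[0,0,0]],[[0,0,-12],[0,0,0]],[[0,0,-12],[0,0,0]],[[0,0,-12],[0,0,0]]]' 1 40
python3 -m inch '[[[0,0,-12],[0,0,0]],[[0,0,-14],[0,0,0]],[[0,0,-14],[0,0,0]],[[0,0,-14],[0,0,0]],[[0,0,-14],[0,0,0]],[[0,0,-14],[0,0,0]],[[0,0,-14],[0,0,0]],[[0,0,-14],[0,0,0]],[[0,0,-10],[0,0,0]],[[0,0,-5],[0,0,0]]]'
python3 to.py .4465 -.211 .15 -82.15
```

```text
time: 17.5
position: [0.5666, 0.0727, 0.1518]
tool_rot: [2.278, 2.163, 0.001]
ft_force: [1.0, -0.4, -1.7]
grip_width: 0.087
time: 18.5
position: [0.5668, 0.0726, 0.2767]
tool_rot: [2.278, 2.163, 0.002]
ft_force: [0.3, 0.3, -1.1]
grip_width: 0.088
t 18.5 pos [0.5668 0.0726 0.2767] F [ 0.3  0.3 -1.1] w 0.088 q1,6,7 [-0.79  1.46 -0.14]
turn deg [ 5.000e-02 -8.000e-02  7.918e+01] shift now-axes mm [-289.6 -105.6  126.4] shift final-axes mm [-157.9  264.6  126.7]
```

```bash
python3 -m inch '[[[-14,-6,0],[0,0,0]],[[-24,-11,0],[0,0,0]],[[-27,-13,0],[0,0,0]],[[-28,-13,0],[0,0,0]],[[-28,-13,0],[0,0,0]],[[-28,-13,0],[0,0,0]],[[-28,-13,0],[0,0,0]],[[-27,-13,0],[0,0,0]],[[-24,-12,0],[0,0,0]],[[-16,-7,0],[0,0,0]]]'
python3 -m inch '[[[0,0,0],[0,0,7.9]],[[0,0,0],[0,0,7.9]],[[0,0,0],[0,0,7.9]],[[0,0,0],[0,0,7.9]],[[0,0,0],[0,0,7.9]],[[0,0,0],[0,0,7.9]],[[0,0,0],[0,0,7.9]],[[0,0,0],[0,0,7.9]],[[0,0,0],[0,0,7.9]],[[0,0,0],[0,0,7.9]]]'
python3 to.py .4402 -.1655 .2 -82.15
python3 look.py l5 .455 -.25 .12 50 4
```

```text
time: 19.5
position: [0.4376, -0.168, 0.2746]
tool_rot: [-2.281, -2.159, 0.0]
ft_force: [0.7, -1.4, -2.2]
grip_width: 0.085
time: 20.5
position: [0.4393, -0.1652, 0.2747]
tool_rot: [-3.134, -0.211, 0.002]
ft_force: [-0.0, 0.3, -1.9]
grip_width: 0.089
t 20.5 pos [ 0.4393 -0.1652  0.2747] F [-0.   0.3 -1.9] w 0.089 q1,6,7 [-0.47  1.46 -1.22]
turn deg [-0.02  0.06 -0.13] shift now-axes mm [ 0.9  0.4 74.7] shift final-axes mm [ 0.8  0.4 74.7]
scene origin 121 209
top origin 289 139
```

View pics/l5.png

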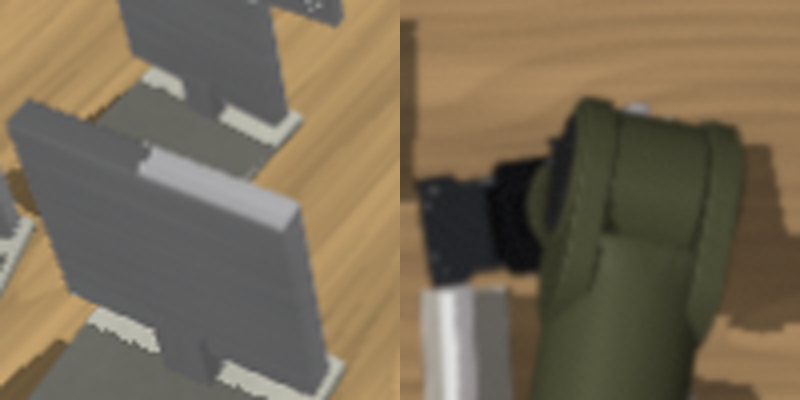

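```bash
cat >> fit.py <<'E'
print('--- lamp')
S4=lambda u,v:((u+.5)/4-.5+121,(v+.5)/4-.5+209)
to=[T(*q) for q in[(500,252),(528,415),(612,236),(635,400)]]
so=[S4(*q) for q in[(10,127),(28,100),(290,233),(298,200),(327,362),(305,395),(72,292),(343,362)]]
def lamp(p):
    return world(p,[(.075,.02,.012),(-.075,.02,.012),(.075,-.08,.012),(-.075,-.08,.012)]),world(p,[(-.08,-.02,.185),(-.08,0,.185),(.08,-.02,.185),(.08,0,.185),(.08,0,.035),(.08,-.02,.035),(-.08,-.02,.035),(.075,.02,.012)])
pl=fit(lamp,pl,np.array(to),np.array(so),'lamp')
print(np.degrees(pl[2])-90,world(pl,[(0,.1,.11),(0,.054,.11)]))
E
python3 fit.py | sed -n '/lamp$/,$p'
```

```text
--- lamp
lamp [ 0.4523 -0.2661  0.1343]
[[-0.1, -1.1], [-0.2, 0.4], [-0.5, -1.4], [0.7, -0.4], [-2.1, -2.0], [-0.2, -2.2], [-3.3, -0.2], [0.4, 0.0], [0.8, 1.9], [1.5, 1.3], [-1.3, -0.2], [0.3, -0.7]]
-82.30283284091882 [[ 0.4388907  -0.16698305  0.11      ]
 [ 0.44505181 -0.21256858  0.11      ]]
```

```bash
python3 -m inch '[[[0,6,0],[0,0,0]],[[0,10,0],[0,0,0]],[[0,10,0],[0,0,0]],[[0,10,0],[0,0,0]],[[0,7,0],[0,0,0]],[[0,4,0],[0,0,0]],[[-0.7,0.7,0],[0,0,0]],[[0,0,6],[0,0,0]],[[0,0,8],[0,0,0]],[[0,0,10],[0,0,0]]]'
python3 -m inch '[[[0,0,14],[0,0,0]],[[0,0,14],[0,0,0]],[[0,0,14],[0,0,0]],[[0,0,14],[0,0,0]],[[0,0,14],[0,0,0]],[[0,0,12],[0,0,0]],[[0,0,10],[0,0,0]],[[0,0,5],[0,0,0]],[[0,0,3],[0,0,0]],[[0,0,0],[0,0,0]]]'
python3 to.py .4450 -.2126 .1505 -82.3
python3 look.py l6 .45 -.235 .13 50 4
```

```text
time: 21.6
position: [0.4459, -0.212, 0.2505]
tool_rot: [-3.133, -0.221, -0.0]
ft_force: [-0.1, -0.3, -2.3]
grip_width: 0.087
time: 22.6
position: [0.4459, -0.2125, 0.1512]
tool_rot: [3.134, 0.22, -0.0]
ft_force: [0.1, -0.3, -1.5]
grip_width: 0.09
t 22.6 pos [ 0.4459 -0.2125  0.1512] F [ 0.1 -0.3 -1.5] w 0.09 q1,6,7 [-0.42  1.2  -1.02]
turn deg [0.   0.   0.33] shift now-axes mm [-0.9 -0.   0.7] shift final-axes mm [-0.9 -0.   0.7]
scene origin 124 201
top origin 285 141
```

View pics/l6.png

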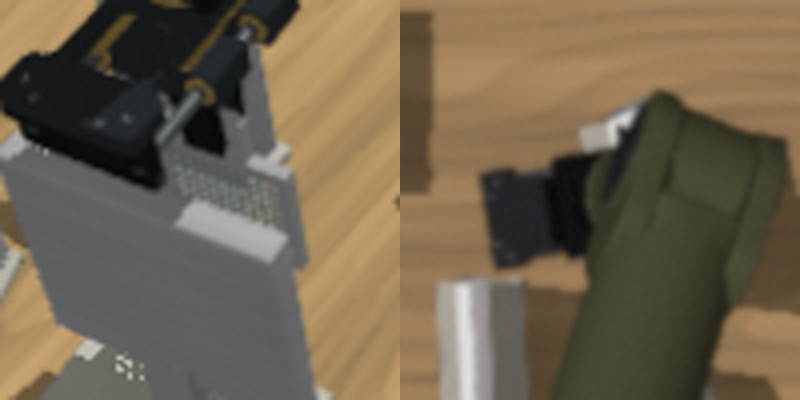

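```bash
python3 - <<'E'
from h import *
import pickle
k=pickle.load(open('l6.pkl','rb'))[0]
c,s=np.cos(.1343-.006),np.sin(.1343-.006)
for x,y,z in[(.042,-.004,.15),(.042,.004,.15),(.042,-.004,.07),(.042,.004,.07),(.018,-.004,.15)]:
    print((x,y,z),((proj(k,[.4459+c*x-s*y,-.2125+s*x+c*y,z])[0]-[124,201]+.5)*4).round(0))
E
python3 -c "
import cv2;a=cv2.imread('pics/l6.png')[80:300,130:350];cv2.imwrite('pics/l6c.png',cv2.resize(a,None,fx=2.7,fy=2.7,interpolation=2))"
```

```text
(0.042, -0.004, 0.15) [283. 178.]
(0.042, 0.004, 0.15) [292. 167.]
(0.042, -0.004, 0.07) [300. 270.]
(0.042, 0.004, 0.07) [307. 260.]
(0.018, -0.004, 0.15) [244. 163.]
```

View pics/l6c.png

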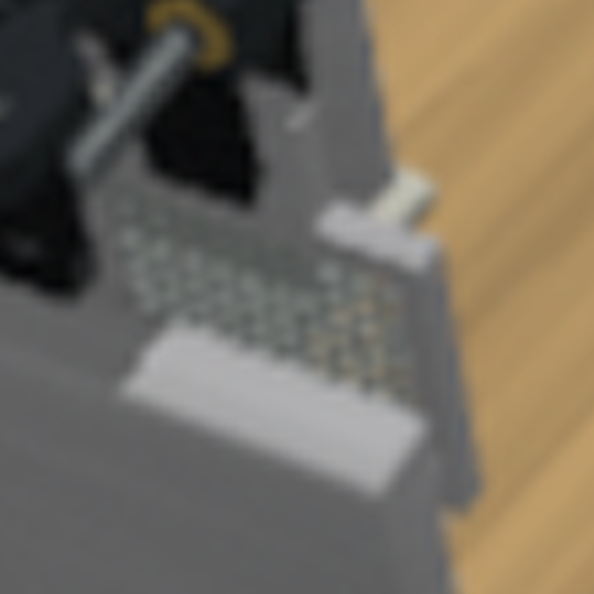

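Run:
```python
from h import *
import pickle
from bench import optics,ctrl
n=optics.get_image('scene')['image'].astype(int)
a=pickle.load(open('l3.pkl','rb'))[0]['image'].astype(int);b=pickle.load(open('im0.pkl','rb'))['scene']['image'].astype(int)
D=lambda p,x0,x1,y0,y1: round(float(np.abs(n-p)[y0:y1,x0:x1].mean()),2)
print('flap',D(a,284,345,124,180),'cup',D(b,270,297,128,162),'jar',D(b,344,372,142,178),'bowl',D(b,278,335,274,325))
s=ctrl.get_state();print(s['time'],s['position'],s['ft_force'],s['grip_width'],abs(s['qd']).max())
```

```text
flap 6.13 cup 23.32 jar 13.28 bowl 16.78
22.75 [ 0.44626691 -0.21261956  0.15186605] [ 0.84741713  0.1266656  -1.82473943] 0.08704294864509277 0.0036596755226452394
```

Run:
```python
from h import *
import pickle
from bench import optics
n={k:optics.get_image(k)['image'] for k in('scene','top')}
d=pickle.load(open('im0.pkl','rb'))
for nm,cam,x0,x1,y0,y1 in[('cup','top',153,180,198,224),('jar','top',139,162,132,154),('bowl','top',283,319,100,136),('cup','scene',270,297,128,162),('bowl','scene',278,335,274,325),('jar','scene',344,372,142,178)]:
    t=d[cam]['image'][y0:y1,x0:x1]; w=n[cam][y0-10:y1+10,x0-10:x1+10]
    r=cv2.matchTemplate(w,t,cv2.TM_CCOEFF_NORMED);_,m,_,l=cv2.minMaxLoc(r);print(nm,cam,round(m,2),'moved px',l[0]-10,l[1]-10)
```

```text
cup top 1.0 moved px 0 0
jar top 1.0 moved px 0 0
bowl top 1.0 moved px 0 0
cup scene 0.71 moved px 0 0
bowl scene 1.0 moved px 0 0
jar scene 1.0 moved px 0 0
```

```bash
python3 -c "
from bench import close_job; print(close_job())"
```

```text
the job is handed in; nothing more can be done
None
```

I handed the job in at about 23 s of the 50 s. The flap is open and the arm is still holding the filter plate in front of the largest light panel.

**What I did:** I pinched the flap's handle and carried it round to about 1.66 rad, just past upright, then let go. I then turned the gripper, pulled the plate out by its tab and moved it to the panel.

**Last checks:**

| Item | Result |
|---|---|
| Grip on the plate | 7.8 mm opening on the 8 mm tab, gripped at 40 N |
| Force on the tool | About 2 N, which is just the plate's weight, so it touches nothing |
| Plate position | Visible corners within about 1 mm of where I predicted them for this pose |
| Distance and centring | About 50 mm from the lit face and centred, good to about 2–3 mm and 1–2° by my fit |
| Cup, bowl and jar | Not moved in the top view |
| Flap | Still standing; its area matches the picture taken when it was raised, apart from lighting |

**What disagreed:**
- **Fingertip height:** the fingertips sat about 22 mm higher than the reported pose and `ctrl.tcp_to_tips` imply. The first pinch therefore closed just above the handle. I went about 20 mm lower and allowed for this offset afterwards.
- **Camera offset:** the two cameras differ by about 1 pixel (3 mm) in x, and some corners of the light panel fitted only to 2–3 pixels.
- **Cup:** its match in the scene view was only 0.71, most likely because the open flap now hides part of it.
- **Picture budget:** I viewed 12 pictures, two past the budget of 10.

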